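Shut the sliding cover of the porcelain painter's colour case

ROBOT

A 6-joint arm with a two-finger parallel gripper is mounted at the origin on the work surface. World frame = base frame: x ahead of the robot, y to its left, z up, the work surface at z = 0. Lengths are in m, angles in rad, forces in N, time in s.
With the tool pointing down it reaches from about 0.425 to 0.925 m from the base axis. Payload 12.5 kg.
Tool frame: the origin (TCP) lies midway between the tips of the shut fingers; the grasp point (between the pads) lies 19 mm behind it; z points along the fingers, y is the direction in which the jaws open and shut (so a half turn about z gives the same grasp; the last joint's range is limited). The gripper opens to 85 mm and grips with 20 to 120 N. Pads are 22 mm wide; open, the fingers measure 114 mm over their backs; the gripper's body (76 mm by 85 mm) begins 54 mm behind the grasp point. The pads swing forward as they close: fully open they stand 13 mm farther back than shut.
Start: joints at [-0.106, 0.491, 1.559, -0, 1.092, -0.106], TCP at [0.625, 0, 0.231] pointing down, gripper open.
Joint ranges: [-3.1, 3.1], [-0.84, 2.19], [0.05, 2.79], [-1.13, 4.28], [0.06, 2.93], [-2.69, 2.69]. Speed limits (rad/s): [2.22, 2.22, 2.79, 3.14, 3.14, 3.14].

INTERFACE

Orientations are given as a unit quaternion [x, y, z, w].
In Python, from rig import monitor, viewer, ctrl gives the robot as it stands.
- The arm moves only by the tool drive_tool, never from a script. Its argument "targets" is a list of rows, each a list of 5 numbers: the shift along the world's x, y, z in cm, then the turn about the world's z in degrees, then the finger opening in cm, from 0 to 8.54. A call has 1 to 8 rows; each row is the pose to reach, as a shift and turn from the pose commanded when the call began; what a row does not reach only later rows make up. A row lasts 1/12 s, in which the tool goes at most 41.7 mm and 7.16 degrees, less where a joint would pass 70% of its speed; a pose out of reach is approached as far as the arm can. A call with a gripper value outside its range is refused whole. The fingers move at their own pace and stop on an object; "force" is the grip in N (left out, the last holds). Time passes only in rows, so rows that repeat a pose let the fingers close. It gives the time, the measured TCP pose, the force and the opening at its end, in the units of the state.
- monitor.get_obs(): the state, without advancing time (a new reading comes with each control period).
- viewer.grab_frame(name): name is "scene" or "side" or "wrist"; returns (picture, depth): 400x640x3 uint8, red, green, blue; 400x640 float32, m along the optical axis (not along the pixel's ray), 0 where there is no reading.
- viewer.camera_params(name): a dict with "vertical_fov" (degrees; the focal length in pixels is half the picture's height over the tangent of half this angle, whatever the lens; pixels are square), "cx", "cy" (the principal point, pixels), "view" (4x4, takes a point from world to camera coordinates). Camera axes: x right, y up, looking along -z (the intrinsics and any distortion apply to the point x, -y, -z); pixel columns grow to the right and rows downward; lengths in m; the calibration is good to about 2 mm. The wrist camera is an equidistant fisheye: a pixel r from the principal point sees the ray r / f radians off the axis. A picture is of the moment at which its call begins: read the wrist's pose just before it. camera_params takes no time and is no camera call; for the wrist camera it gives the pose at the moment of the call.
- ctrl.finish_job(): hands the job in, once; it reports no verdict.
The state is a dict: "t": time; "joint_pos": joint angles; "dq": joint speeds; "effort": joint torques, N m; "ee_pos": TCP position; "orientation": TCP orientation; "wrist_force": force on the tool from outside, world axes, zero at the start; "wrist_torque": the same for the moment, N m; "width": finger opening in m.
Only numpy, scipy, OpenCV 4.12 (cv2) and the standard library are available. Lean on these libraries where they do the work, as an engineer would, in place of code of your own. Each camera call takes 0.05 s, during which the arm holds its last target.

TASK

Slide the wide wooden cover of the paint case fully shut over the colours, away from the robot until both of its ends are home at the far end wall. It runs loosely in sticky tracks and jams when one end gets well ahead, so push its two knobs by turns, a little at a time. Leave the painted flask standing where it is.

Things in the scene. Friction and masses are not known exactly. Their poses are not given: they have to be found in the camera images.
- case: Fixed wooden paint case, 280 mm along x, 344 along y, walls 31 mm high. Origin: centre of its underside. +x: the way its cover shuts, away from the robot, to the end wall by the paints; +y: left. A wrist-rest bridge (y -40 to 40 mm, top 45 mm high) spans it over the cover's middle. The cover lies flat in side tracks (lips hold it down). Shut: it meets the end wall, both knobs at case x = 83 mm.
- left_knob (a point): Centre of the round upright wooden knob at the cover's left (+y) end: 24 mm across, 24 to 54 mm above the table, so this point is 39 mm up. The cover is a panel 90 mm (x) by 300 mm (y), 6 mm thick, top 24 mm up, about 0.35 kg, knobs midway along its 90 mm, 115 mm from its middle. It starts 75 to 110 mm short of shut.
- right_knob (a point): Centre of the like knob at the cover's right (-y) end, 39 mm up, 230 mm from the left one. The cover has 4 mm of side play and a few newtons of dry friction. Pushed at one knob it turns (the other knob may go back a little); it wedges at about 0.13 rad of skew, when one knob is some 30 mm ahead of the other. Pushing the lagging knob frees it.
- flask: A bystander: white porcelain flask with blue bands, 115 mm high, 84 mm across, standing to the left of the case about 260 mm from its middle. Origin: centre of its underside.

How it is judged:
At the end, for the whole second after the job is handed in: The cover lies flat in its tracks, shut at both ends: each knob is within 12 mm of its fully shut place (x above 71 mm in the case's frame; 83 mm is against the end wall), and each knob's half-height point is below 46 mm above the table (x of each of left_knob, right_knob in the frame of case above 0.071 m and height (world z) of each of left_knob, right_knob below 0.046 m); the robot touches nothing.
It fails at once if the painted flask is shifted by more than 20 mm or tipped (distance of flask from where it was at the start of the episode above 0.02 m or angle between flask's own z axis and vertical above 0.3 rad).
It also fails if it takes over 64 s, if anything falls off the work surface, if the arm or the gripper's body presses on something with over 40 N, if the wrist force passes 120 N, or if a joint passes its speed limit or range.

## Working session

There is one attempt and no reset: what is moved stays moved. The work goes in short steps, Python scripts to look and compute and a tool call to move; the robot and the scene stay as the last step left them, time stands still between calls to the robot, and variables do not carry over. Pictures are saved under pics/ and viewed, and the job is handed in when it is done.

Besides the shell and the picture viewer there is one more tool, called as name(argument=value, ...), one argument or row to a line, values as JSON. drive_tool: Moves the arm, as the interface text tells. Its arguments: {"type":"object","properties":{"targets":{"type":"array"},"force":{"type":"number"}},"required":["targets"]}

```bash
mkdir -p pics; ls
cat > h.py <<'E'
import numpy as np,cv2
from rig import monitor,viewer,ctrl
def ray(name,P,u,v):
    f=200/np.tan(np.radians(P['vertical_fov'])/2)
    x=(u-P['cx']);y=(v-P['cy'])
    if name=='wrist':
        r=np.hypot(x,y);t=r/f;d=np.array([np.sin(t)*x/max(r,1e-9),-np.sin(t)*y/max(r,1e-9),-np.cos(t)])
    else: d=np.array([x/f,-y/f,-1.])
    V=np.array(P['view']);R=V[:3,:3]
    return -R.T@V[:3,3],R.T@d
def onz(name,P,u,v,z):
    o,d=ray(name,P,u,v);return o+d*(z-o[2])/d[2]
E
python3 - <<'E'
from h import *
o=monitor.get_obs();print({k:np.round(v,3).tolist() for k,v in o.items()})
for n in ('scene','side','wrist'):
    P=viewer.camera_params(n);print(n,{k:np.round(v,3).tolist() if k!='distortion' else v for k,v in P.items()})
    im,d=viewer.grab_frame(n);cv2.imwrite(f'pics/a_{n}.png',im[:,:,::-1]);np.savez(f'a_{n}.npz',im=im,d=d,V=np.array(P['view']))
E
```

```text
pics
{'t': 0.0, 'joint_pos': [-0.106, 0.492, 1.559, -0.0, 1.092, -0.106], 'dq': [-0.0, 0.0, 0.001, -0.001, 0.0, -0.002], 'effort': [-0.0, -61.845, -26.16, -0.0, 0.004, -0.0], 'ee_pos': [0.625, 0.0, 0.231], 'orientation': [0.707, 0.707, -0.0, -0.0], 'wrist_force': [0.064, 0.666, 0.277], 'wrist_torque': [0.006, -0.002, -0.01], 'width': 0.086}
scene {'vertical_fov': 54.327, 'cx': 319.4, 'cy': 201.498, 'view': [[0.046, 0.999, -0.007, -0.123], [-0.546, 0.031, 0.837, 0.247], [0.836, -0.034, 0.547, -1.182], [0.0, 0.0, 0.0, 1.0]]}
side {'vertical_fov': 55.2, 'cx': 321.684, 'cy': 200.071, 'view': [[0.892, -0.452, 0.002, -0.428], [0.251, 0.5, 0.829, -0.254], [-0.375, -0.739, 0.559, -0.42], [0.0, 0.0, 0.0, 1.0]]}
wrist {'vertical_fov': 65.706, 'cx': 316.238, 'cy': 197.549, 'view': [[1.0, 0.0, -0.0, -0.624], [-0.0, 0.962, -0.274, 0.035], [-0.0, 0.274, 0.962, -0.379], [0.0, 0.0, 0.0, 1.0]]}
```

View pics/a_scene.png

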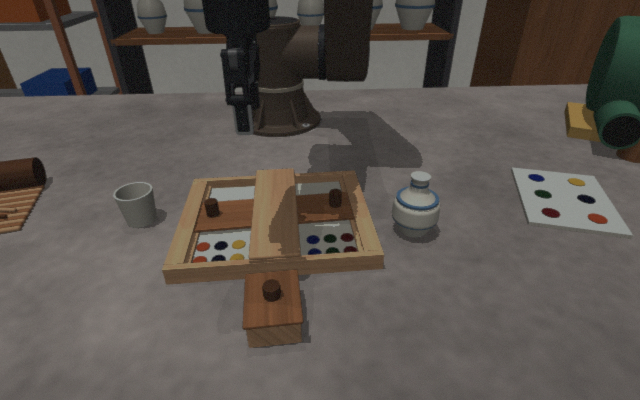

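View pics/a_side.png

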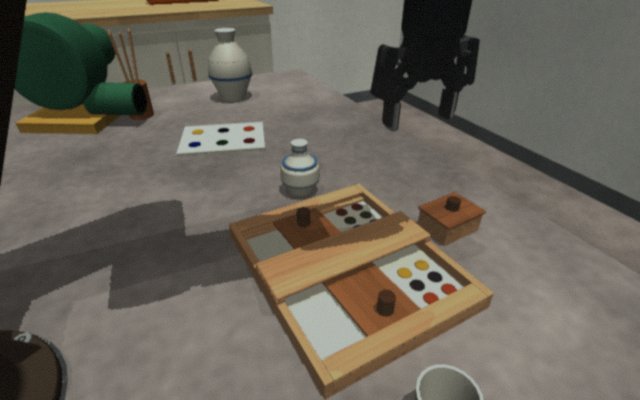

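View pics/a_wrist.png

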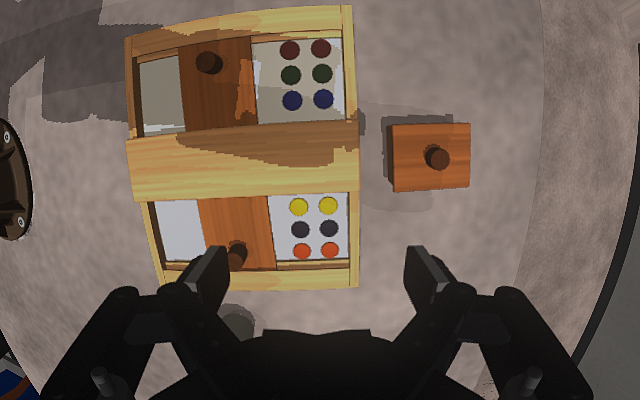

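The scene camera faces the robot. Its view shows the left knob near (335,198), the right knob near (212,208), the flask near (416,210), and the case corners. I'll zoom in for exact pixels.

Run:
```python
import cv2
a=cv2.imread('pics/a_scene.png')[160:285,165:445];cv2.imwrite('pics/b1.png',cv2.resize(a,None,fx=2.85,fy=2.85,interpolation=cv2.INTER_CUBIC))
a=cv2.imread('pics/a_side.png')[180:400,225:495];cv2.imwrite('pics/b2.png',cv2.resize(a,None,fx=2.7,fy=2.7,interpolation=cv2.INTER_CUBIC))
a=cv2.imread('pics/a_wrist.png')[0:300,115:365];cv2.imwrite('pics/b3.png',cv2.resize(a,None,fx=2,fy=2,interpolation=cv2.INTER_CUBIC))
```

```text
(no output)
```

View pics/b1.png

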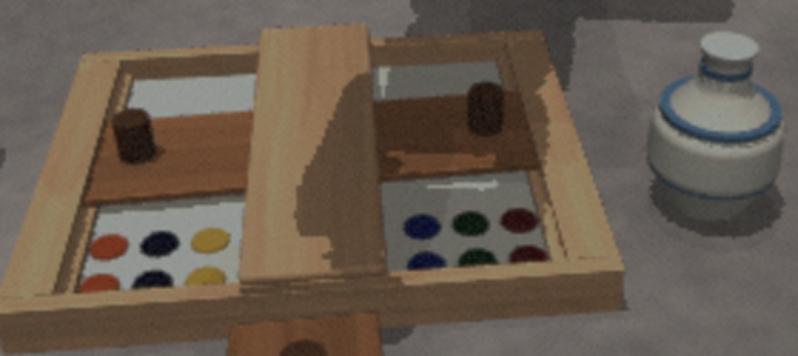

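View pics/b2.png

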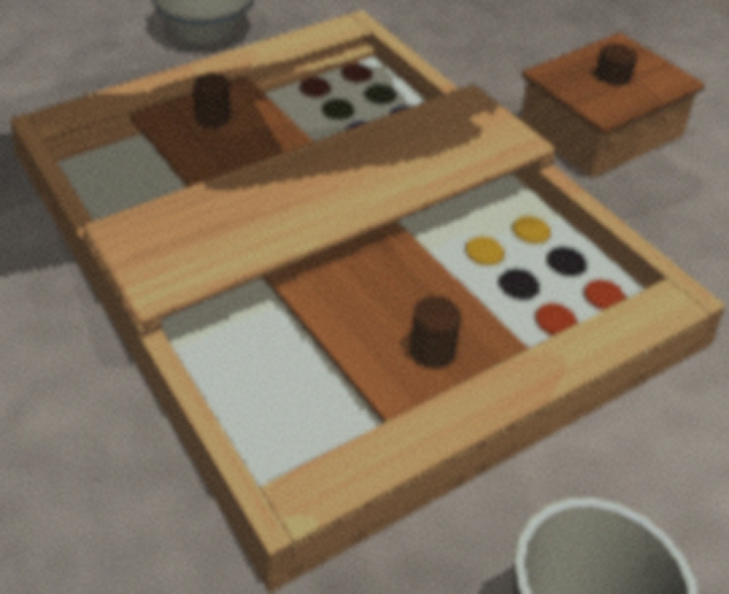

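View pics/b3.png

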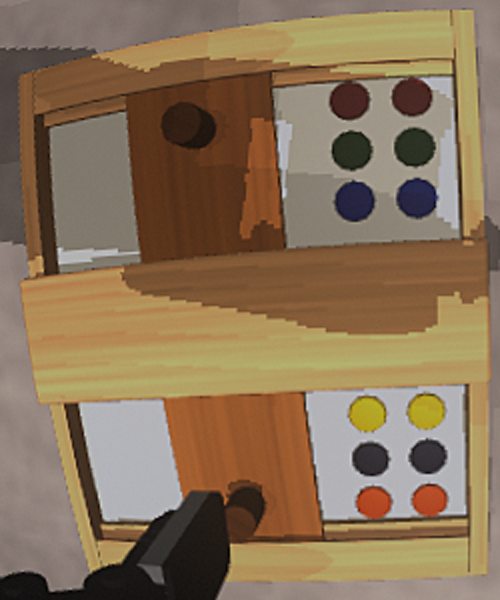

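```bash
cat > meas.py <<'E'
from h import *
def fit(C):
    # C: nearR,nearL,farL,farR ; local coords
    L=np.array([[-.14,-.172],[-.14,.172],[.14,.172],[.14,-.172]]);W=np.array(C)
    m=W.mean(0);A=(W-m);th=np.arctan2((L[:,0]*A[:,1]-L[:,1]*A[:,0]).sum(),(L*A).sum())
    R=np.array([[np.cos(th),-np.sin(th)],[np.sin(th),np.cos(th)]])
    return m,th,R,A-(L@R.T)
E
python3 - <<'E'
from meas import *
D={'scene':dict(c=[(194.5,180),(354.5,171.6),(383.2,254.7),(165.7,266.3)],k=[(335.5,191.6),(211.3,200.7)],f=(416,235)),
'side':dict(c=[(324.3,385.9),(229.8,225.2),(359.8,184.4),(492.4,293.3)],k=[(303.5,210.4),(386.9,293)],f=(300,190)),
'wrist':dict(c=[(0,0)]*4,k=[(207.5,61)],f=(0,0))}
for n in D:
    P=viewer.camera_params(n)
    K=np.array([onz(n,P,*p,.054)[:2] for p in D[n]['k']])
    print(n,'knobs',K.round(4).tolist())
    if n=='wrist':continue
    C=np.array([onz(n,P,*p,.031)[:2] for p in D[n]['c']])
    m,th,R,res=fit(C);print('case',m.round(4),np.degrees(th).round(2),'res',res.round(4).tolist())
    print(' sizes',np.linalg.norm(C-np.roll(C,-1,0),axis=1).round(4),'knobs local',((K-m)@R).round(4).tolist(),'flask~',onz(n,P,*D[n]['f'],.0).round(3))
E
```

```text
scene knobs [[0.5083, 0.1308], [0.5267, -0.0969]]
case [0.5343 0.0189] 2.42 res [[0.0063, 0.0014], [0.0043, -0.0031], [-0.0024, -0.0026], [-0.0083, 0.0043]]
 sizes [0.3396 0.2733 0.3369 0.2655] knobs local [[-0.0212, 0.1129], [-0.0125, -0.1154]] flask~ [0.579 0.272 0.   ]
side knobs [[0.5074, 0.1267], [0.5281, -0.098]]
case [0.531 0.012] 2.6 res [[0.0006, 0.0022], [0.0019, -0.0037], [-0.0003, -0.0021], [-0.0022, 0.0036]]
 sizes [0.3381 0.2778 0.3382 0.2773] knobs local [[-0.0184, 0.1157], [-0.0078, -0.1097]] flask~ [0.563 0.269 0.   ]
wrist knobs [[0.5096, 0.1295]]
```

The two views agree. The case centre is about (0.532, 0.015) with yaw about 2.5°. The left knob is at (0.508, 0.129) and the right at (0.527, -0.098), so both are roughly 95–103 mm short and the left lags. I'll start behind the left knob with the fingers shut.

drive_tool(
  targets=[
    [-4,3.2,0,2.5,0],
    [-8,6.4,0,2.5,0],
    [-12,9.6,0,2.5,0],
    [-16,12.8,0,2.5,0],
    [-16,12.8,-4,2.5,0],
    [-16,12.8,-8,2.5,0],
    [-16,12.8,-12,2.5,0],
    [-16,12.8,-14,2.5,0],
  ],
  force=60,
)

```text
t: 0.82
ee_pos: [0.4634, 0.1285, 0.089]
orientation: [0.691, 0.723, -0.001, -0.0]
wrist_force: [0.9, 0.4, -0.0]
width: -0.0
```

Run:
```python
from h import *
im,d=viewer.grab_frame('side');cv2.imwrite('pics/c.png',im[:,:,::-1])
```

```text
(no output)
```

View pics/c.png

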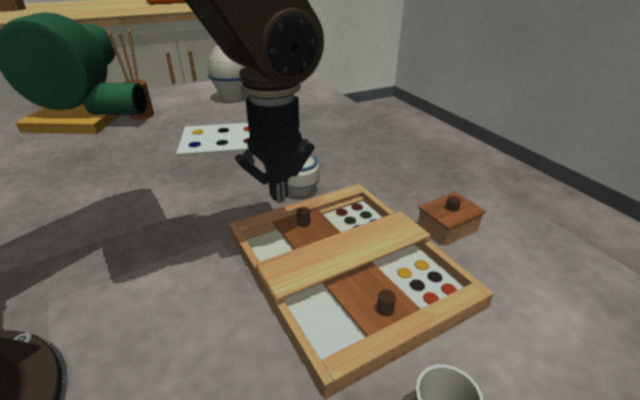

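The shut fingers are at (280,190), behind the left knob at (303,216) and clear of the flask. Next I'll go down and push.

drive_tool(
  targets=[
    [0,0,-3,0,0],
    [0,0,-5.4,0,0],
    [0.8,0,-5.4,0,0],
    [1.3,0,-5.4,0,0],
    [1.8,0,-5.4,0,0],
    [2.3,0,-5.4,0,0],
    [2.8,0,-5.4,0,0],
  ],
)

```text
t: 1.45
ee_pos: [0.494, 0.128, 0.0388]
orientation: [0.692, 0.722, 0.001, 0.001]
wrist_force: [-3.4, -0.3, 1.8]
width: 0.0003
```

Run:
```python
from h import *
o=monitor.get_obs();print(o['ee_pos'],o['wrist_force'])
for n in ('side','scene'):
    im,d=viewer.grab_frame(n);c=im[160:400,165:495] if n=='side' else im[150:300,150:450]
    cv2.imwrite(f'pics/d_{n}.png',cv2.resize(c[:,:,::-1],None,fx=2.3,fy=2.3,interpolation=cv2.INTER_CUBIC))
```

```text
[0.49401878 0.12803508 0.03875885] [-3.38425077 -0.25300661  1.76168081]
```

View pics/d_side.png

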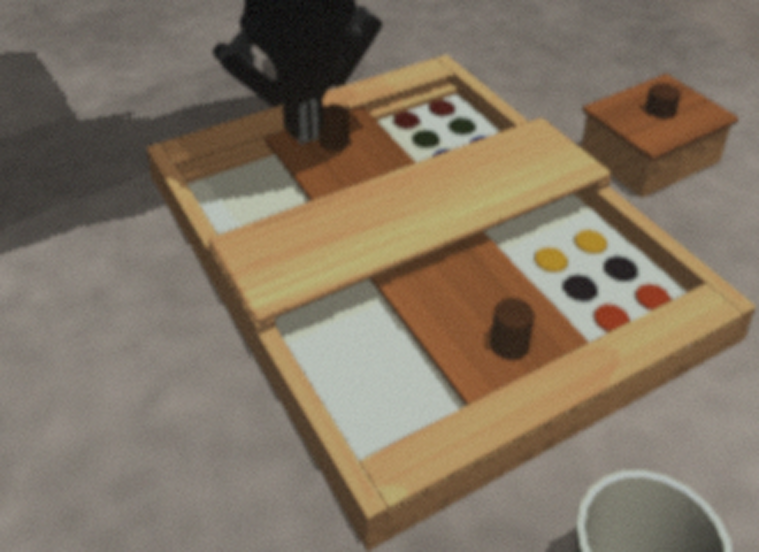

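View pics/d_scene.png

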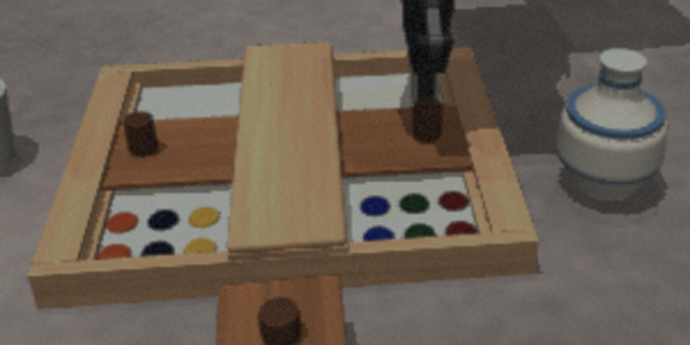

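```bash
cat > clk.py <<'E'
from meas import *
M=np.array([.532,.015]);th=np.radians(2.5);R=np.array([[np.cos(th),-np.sin(th)],[np.sin(th),np.cos(th)]])
def show(n,*pts):
    P=viewer.camera_params(n)
    for u,v in pts:
        w=onz(n,P,u,v,.054)[:2];print(n,'world',w.round(4),'local',((w-M)@R).round(4))
def crop(tag):
    o=monitor.get_obs();print(round(o['t'],2),o['ee_pos'].round(4) if hasattr(o['ee_pos'],'round') else o['ee_pos'],np.round(o['wrist_force'],1))
    for n in ('side','scene'):
        im,d=viewer.grab_frame(n);c=im[160:400,165:495] if n=='side' else im[150:300,150:450]
        cv2.imwrite(f'pics/{tag}_{n}.png',cv2.resize(c[:,:,::-1],None,fx=2.3,fy=2.3,interpolation=cv2.INTER_CUBIC))
def z(n,*pts):
    o=(165,160) if n=='side' else (150,150)
    show(n,*[(u/2.3+o[0],v/2.3+o[1]) for u,v in pts])
E
python3 -c "
from clk import *
z('side',(336,114),(514,308));z('scene',(428,103),(140,120))"
```

```text
side world [0.5204 0.123 ] local [-0.0068  0.1084]
side world [ 0.5291 -0.1003] local [-0.0079 -0.115 ]
scene world [0.5196 0.131 ] local [-0.0074  0.1164]
scene world [ 0.5316 -0.0968] local [-0.0053 -0.1117]
```

Contact geometry confirmed: the TCP sits 26 mm behind the knob centre. The knobs are now about level. I'll push left a bit further, then switch to the right.

drive_tool(
  targets=[
    [0.5,0,0,0,0],
    [1.0,0,0,0,0],
    [1.4,0,0,0,0],
    [0.4,0,0,0,0],
    [0,0,4,0,0],
    [0,-4,4,0,0],
    [0,-8,4,0,0],
    [0,-12,4,0,0],
  ],
)

```text
t: 2.22
ee_pos: [0.4924, 0.0073, 0.0778]
orientation: [0.691, 0.723, 0.0, 0.001]
wrist_force: [0.7, -0.7, -0.8]
width: 0.0
```

drive_tool(
  targets=[
    [0,-4,0,0,0],
    [-0.3,-8,0,0,0],
    [-0.3,-10.6,0,0,0],
    [-0.3,-10.6,-2,0,0],
    [-0.3,-10.6,-4,0,0],
    [0.4,-10.6,-4,0,0],
    [0.9,-10.6,-4,0,0],
    [1.4,-10.6,-4,0,0],
  ],
)

```text
t: 2.88
ee_pos: [0.5077, -0.0977, 0.038]
orientation: [0.691, 0.723, 0.0, 0.0]
wrist_force: [-0.3, 0.4, -0.1]
width: -0.0002
```

```bash
python3 -c "
from clk import *
crop('e')"
```

```text
2.88 [ 0.5077 -0.0977  0.038 ] [-0.3  0.4 -0.1]
```

View pics/e_side.png

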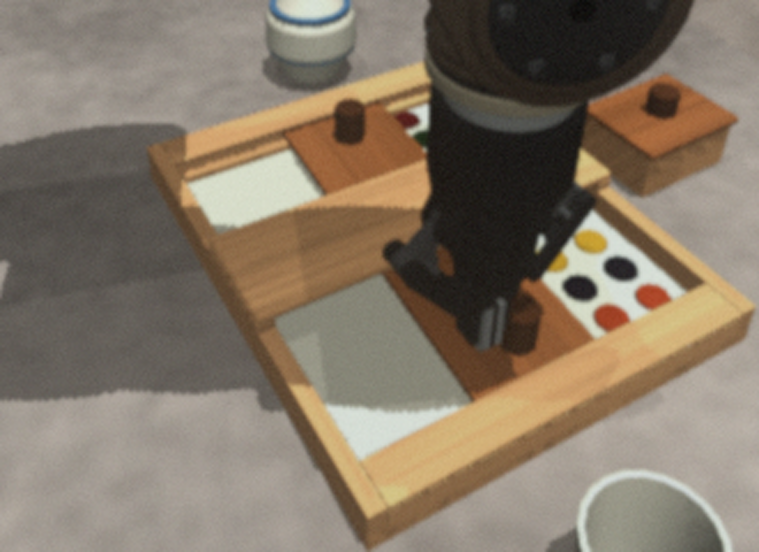

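View pics/e_scene.png

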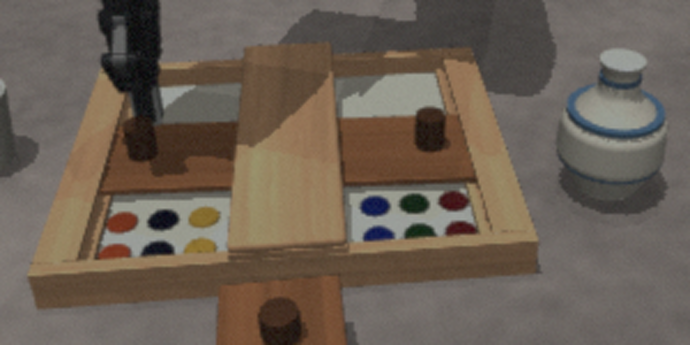

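```bash
python3 -c "
from clk import *
z('side',(350,106),(524,304));z('scene',(431,113),(139,124))"
```

```text
side world [0.5348 0.1278] local [0.0077 0.1126]
side world [ 0.5361 -0.1004] local [-0.0009 -0.1154]
scene world [0.5345 0.1321] local [0.0076 0.1169]
scene world [ 0.5373 -0.0965] local [ 0.0005 -0.1116]
```

The right knob is moving too. Left is at local x of about +8 mm and right at about 0. I'll push right 24 mm and go back to left.

drive_tool(
  targets=[
    [0.5,0,0,0,0],
    [1.0,0,0,0,0],
    [1.5,0,0,0,0],
    [2.0,0,0,0,0],
    [2.4,0,0,0,0],
    [1.4,0,0,0,0],
    [0.4,0,4,0,0],
    [-0.2,4,4,0,0],
  ],
)

```text
t: 3.65
ee_pos: [0.5062, -0.062, 0.0804]
orientation: [0.693, 0.721, 0.001, 0.002]
wrist_force: [3.8, 0.0, 1.2]
width: 0.0
```

drive_tool(
  targets=[
    [-0.8,4,0,0,0],
    [-0.8,8,0,0,0],
    [-0.8,12,0,0,0],
    [-0.8,16,0,0,0],
    [-0.8,18.8,0,0,0],
    [-0.8,18.8,-2,0,0],
    [-0.8,18.8,-4,0,0],
    [-0.3,18.8,-4,0,0],
  ],
)

```text
t: 4.32
ee_pos: [0.4996, 0.1303, 0.0348]
orientation: [0.691, 0.723, -0.002, -0.001]
wrist_force: [-0.8, -0.3, -0.8]
width: 0.0002
```

drive_tool(
  targets=[
    [0.5,0,0,0,0],
    [1.0,0,0,0,0],
    [1.5,0,0,0,0],
    [2.0,0,0,0,0],
  ],
)

```text
t: 4.65
ee_pos: [0.5229, 0.1297, 0.0382]
orientation: [0.692, 0.722, 0.0, 0.0]
wrist_force: [-0.8, -0.1, 0.1]
width: -0.0001
```

```bash
python3 -c "
from clk import *
crop('f')"
```

```text
4.65 [0.5229 0.1297 0.0382] [-0.8 -0.1  0.1]
```

View pics/f_side.png

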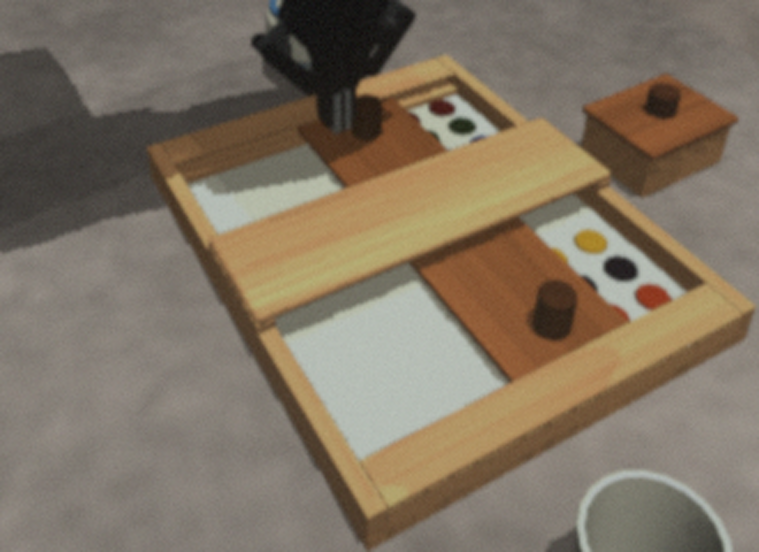

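View pics/f_scene.png

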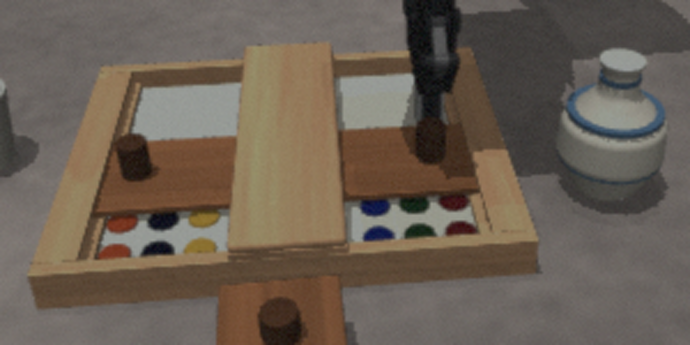

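```bash
python3 -c "
from clk import *
z('side',(368,104),(557,292));z('scene',(431,125),(132,143))"
```

```text
side world [0.5486 0.124 ] local [0.0213 0.1081]
side world [ 0.5593 -0.1015] local [ 0.0222 -0.1175]
scene world [0.5516 0.1307] local [0.0247 0.1147]
scene world [ 0.5633 -0.0969] local [ 0.0264 -0.1132]
```

Nearly level again at about 23 and 24 mm. Same pattern, with bigger strokes within ±16 mm of skew.

drive_tool(
  targets=[
    [0.5,0,0,0,0],
    [1.0,0,0,0,0],
    [1.6,0,0,0,0],
    [0.6,0,0,0,0],
    [0.4,0,4,0,0],
    [0.4,-4,4,0,0],
    [0.4,-8,4,0,0],
    [0.4,-12,4,0,0],
  ],
)

```text
t: 5.42
ee_pos: [0.5255, 0.0093, 0.0779]
orientation: [0.691, 0.723, 0.0, 0.001]
wrist_force: [0.3, 1.1, -0.0]
width: 0.0001
```

drive_tool(
  targets=[
    [0,-4,0,0,0],
    [0,-8,0,0,0],
    [0,-10.6,0,0,0],
    [0,-10.6,-2,0,0],
    [0,-10.6,-4,0,0],
    [0.7,-10.6,-4,0,0],
    [1.2,-10.6,-4,0,0],
    [1.8,-10.6,-4,0,0],
  ],
)

```text
t: 6.08
ee_pos: [0.5446, -0.0957, 0.038]
orientation: [0.691, 0.723, 0.0, 0.0]
wrist_force: [-1.0, -0.4, -1.1]
width: -0.0002
```

drive_tool(
  targets=[
    [0.5,0,0,0,0],
    [1.0,0,0,0,0],
    [1.5,0,0,0,0],
    [2.1,0,0,0,0],
    [1.1,0,0,0,0],
    [0.1,0,4,0,0],
    [-1,4,4,0,0],
    [-2.1,8,4,0,0],
  ],
)

```text
t: 6.75
ee_pos: [0.5242, -0.0166, 0.079]
orientation: [0.693, 0.721, 0.001, 0.002]
wrist_force: [0.7, 0.9, -1.1]
width: -0.0001
```

```bash
python3 -c "
from clk import *
crop('g')"
```

```text
6.75 [ 0.5242 -0.0166  0.079 ] [ 0.7  0.9 -1.1]
```

View pics/g_side.png

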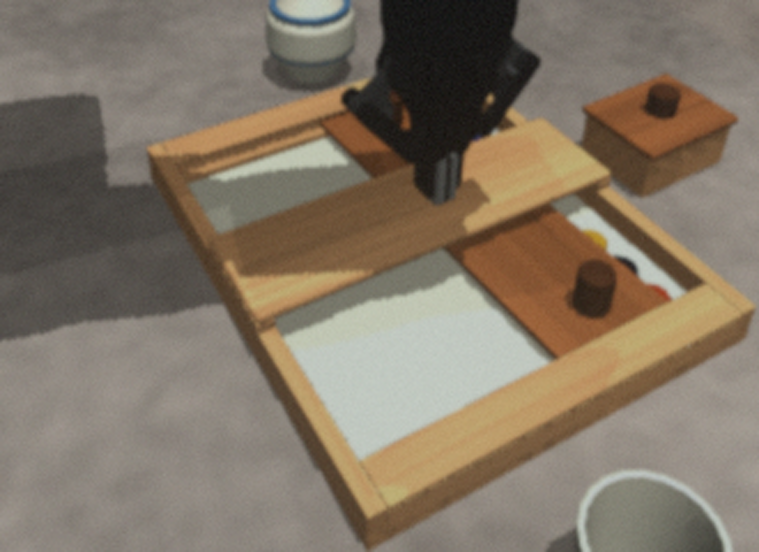

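View pics/g_scene.png

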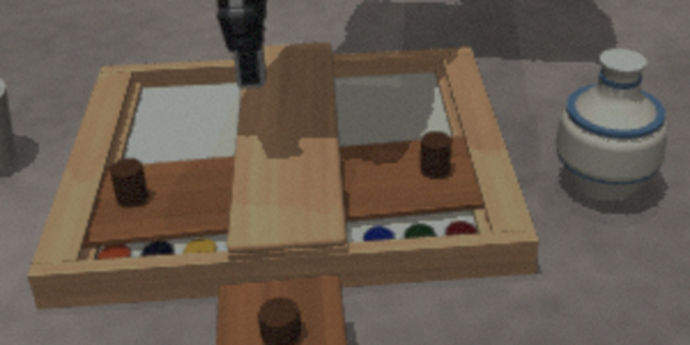

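```bash
python3 -c "
from clk import *
z('side',(597,270));z('scene',(436,140),(127,169))"
```

```text
side world [ 0.5924 -0.0979] local [ 0.0554 -0.1154]
scene world [0.5723 0.1327] local [0.0454 0.1159]
scene world [ 0.5966 -0.0941] local [ 0.0598 -0.1118]
```

Left is at about 42 mm and right about 56 mm, of 83. Now the left one.

drive_tool(
  targets=[
    [0,4,0,0,0],
    [0,8,0,0,0],
    [0,12,0,0,0],
    [0,14.8,0,0,0],
    [0,14.8,-2,0,0],
    [0,14.8,-4,0,0],
    [1.2,14.8,-4,0,0],
    [2.0,14.8,-4,0,0],
  ],
)

```text
t: 7.52
ee_pos: [0.5439, 0.1323, 0.0366]
orientation: [0.691, 0.723, -0.0, -0.0]
wrist_force: [0.6, -0.4, 0.5]
width: -0.0002
```

drive_tool(
  targets=[
    [0.5,0,0,0,0],
    [1.0,0,0,0,0],
    [1.5,0,0,0,0],
    [2.0,0,0,0,0],
    [2.5,0,0,0,0],
    [2.9,0,0,0,0],
  ],
)

```text
t: 8.02
ee_pos: [0.5726, 0.132, 0.0376]
orientation: [0.692, 0.722, 0.0, 0.0]
wrist_force: [-1.8, 1.3, 1.1]
width: 0.0001
```

drive_tool(
  targets=[
    [-1.0,0,0,0,0],
    [-1.6,0,4,0,0],
    [-1.6,-4,4,0,0],
    [-1.6,-8,4,0,0],
    [-1.6,-12,4,0,0],
    [-1.6,-16,4,0,0],
    [-1.6,-20,4,0,0],
    [-1.6,-22.5,4,0,0],
  ],
)

```text
t: 8.68
ee_pos: [0.5552, -0.0961, 0.0775]
orientation: [0.692, 0.722, 0.0, 0.0]
wrist_force: [1.0, 0.2, 0.5]
width: -0.0001
```

```bash
python3 -c "
from clk import *
crop('h')"
```

```text
8.68 [ 0.5552 -0.0961  0.0775] [1.  0.2 0.5]
```

View pics/h_side.png

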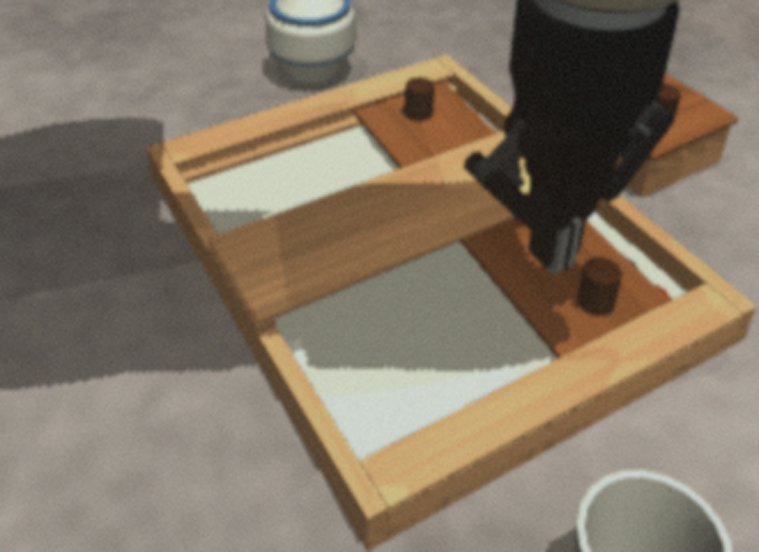

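View pics/h_scene.png

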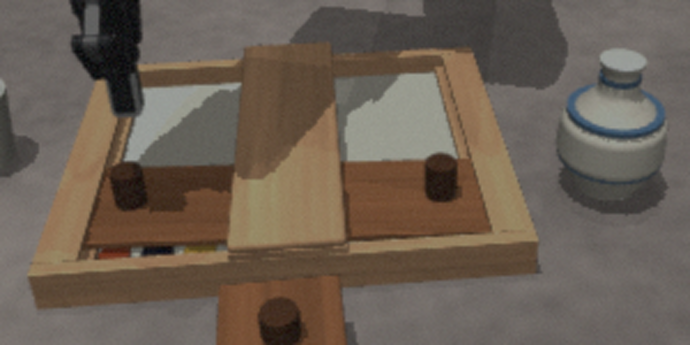

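Left is now well along and right lags at (600,270) in the crop. I'll lower behind it and push towards the wall.

drive_tool(
  targets=[
    [0,0,-2,0,0],
    [0,0,-4,0,0],
    [0.8,0,-4,0,0],
    [1.3,0,-4,0,0],
    [1.8,0,-4,0,0],
    [2.3,0,-4,0,0],
    [2.8,0,-4,0,0],
    [3.3,0,-4,0,0],
  ],
)

```text
t: 9.45
ee_pos: [0.5896, -0.0928, 0.0381]
orientation: [0.691, 0.722, 0.0, 0.0]
wrist_force: [-3.6, -0.3, 1.8]
width: 0.0001
```

drive_tool(
  targets=[
    [0.3,0,0,0,0],
    [0.5,0,0,0,0],
    [0.5,0,0,0,0],
  ],
)

```text
t: 9.7
ee_pos: [0.5938, -0.0929, 0.0374]
orientation: [0.691, 0.722, -0.0, -0.0]
wrist_force: [-3.5, -0.2, 1.4]
width: 0.0001
```

```bash
python3 -c "
from clk import *
crop('i')"
```

```text
9.7 [ 0.5938 -0.0929  0.0374] [-3.5 -0.2  1.4]
```

View pics/i_scene.png

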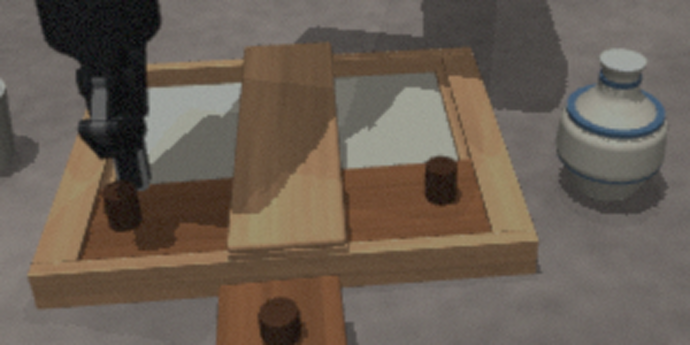

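View pics/i_side.png

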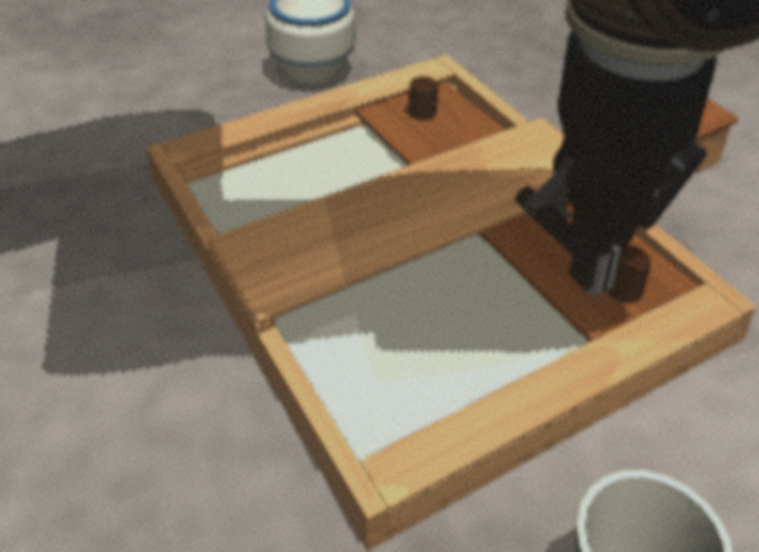

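Right is almost home at world x of about 0.620. I'll finish left, pushing until the force rises.

drive_tool(
  targets=[
    [-1,0,0,0,0],
    [-2,0,4,0,0],
    [-3.4,3.5,4,0,0],
    [-3.4,7.5,4,0,0],
    [-3.4,11.5,4,0,0],
    [-3.4,15.5,4,0,0],
    [-3.4,19.5,4,0,0],
    [-3.4,22.6,4,0,0],
  ],
)

```text
t: 10.47
ee_pos: [0.5601, 0.1358, 0.0776]
orientation: [0.691, 0.723, 0.001, 0.0]
wrist_force: [-0.0, -0.2, -1.0]
width: -0.0001
```

drive_tool(
  targets=[
    [0,0,-2,0,0],
    [0,0,-4,0,0],
    [0.8,0,-4,0,0],
    [1.3,0,-4,0,0],
    [1.8,0,-4,0,0],
    [2.3,0,-4,0,0],
    [2.3,0,-4,0,0],
  ],
)

```text
t: 11.05
ee_pos: [0.5836, 0.1326, 0.0381]
orientation: [0.692, 0.722, -0.0, -0.0]
wrist_force: [-1.9, 0.3, 0.4]
width: -0.0001
```

drive_tool(
  targets=[
    [0.2,0,0,0,0],
    [0.4,0,0,0,0],
    [0.4,0,0,0,0],
  ],
)

```text
t: 11.3
ee_pos: [0.5842, 0.1326, 0.0379]
orientation: [0.692, 0.722, -0.003, -0.002]
wrist_force: [-18.4, -0.6, 11.2]
width: -0.0002
```

Left hit the wall: 18 N with no further travel. Now I'll back off and firm up the right one.

drive_tool(
  targets=[
    [-0.6,0,0,0,0],
    [-1.4,0,0,0,0],
    [-1.4,0,4,0,0],
    [-1.4,-4,4,0,0],
    [-1.4,-8,4,0,0],
    [-1.4,-12,4,0,0],
    [-1.4,-16,4,0,0],
    [-1.4,-20,4,0,0],
  ],
)

```text
t: 11.97
ee_pos: [0.5731, -0.069, 0.0781]
orientation: [0.691, 0.722, 0.001, 0.001]
wrist_force: [0.6, -1.0, -0.3]
width: -0.0
```

drive_tool(
  targets=[
    [0,-2.5,0,0,0],
    [0,-2.5,-2,0,0],
    [0,-2.5,-4,0,0],
    [0.8,-2.5,-4,0,0],
    [1.3,-2.5,-4,0,0],
    [1.7,-2.5,-4,0,0],
    [2.0,-2.5,-4,0,0],
    [2.0,-2.5,-4,0,0],
  ],
)

```text
t: 12.63
ee_pos: [0.5941, -0.0917, 0.0383]
orientation: [0.691, 0.723, 0.0, 0.001]
wrist_force: [0.1, -0.1, 0.3]
width: -0.0
```

drive_tool(
  targets=[
    [0.2,0,0,0,0],
    [0.4,0,0,0,0],
    [0.4,0,0,0,0],
  ],
)

```text
t: 12.88
ee_pos: [0.5952, -0.0915, 0.0377]
orientation: [0.691, 0.723, -0.001, -0.002]
wrist_force: [-10.7, -0.1, 8.1]
width: 0.0005
```

The right one also meets the wall, at about 11 N with no further travel. I'll retract and verify.

drive_tool(
  targets=[
    [-0.6,0,0,0,0],
    [-1.6,0,0,0,0],
    [-1.6,0,4,0,0],
    [-5,0,8,0,0],
    [-8,0,12,0,0],
    [-10,0,15,0,0],
    [-10,0,15,0,0],
  ],
)

```text
t: 13.47
ee_pos: [0.4953, -0.0919, 0.1915]
orientation: [0.691, 0.722, 0.001, 0.002]
wrist_force: [1.5, 0.1, 0.2]
width: 0.0
```

```bash
python3 -c "
from clk import *
crop('j')"
```

```text
13.47 [ 0.4953 -0.0919  0.1915] [1.5 0.1 0.2]
```

View pics/j_scene.png

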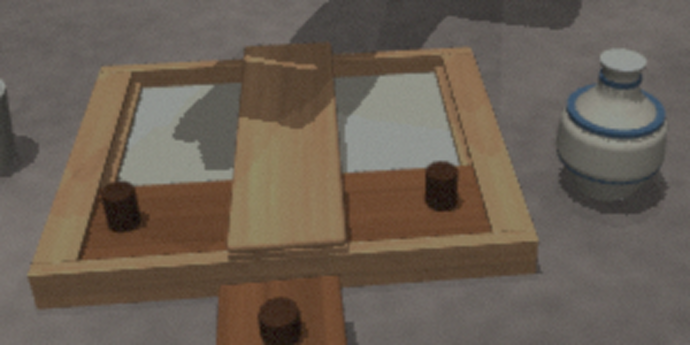

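View pics/j_side.png

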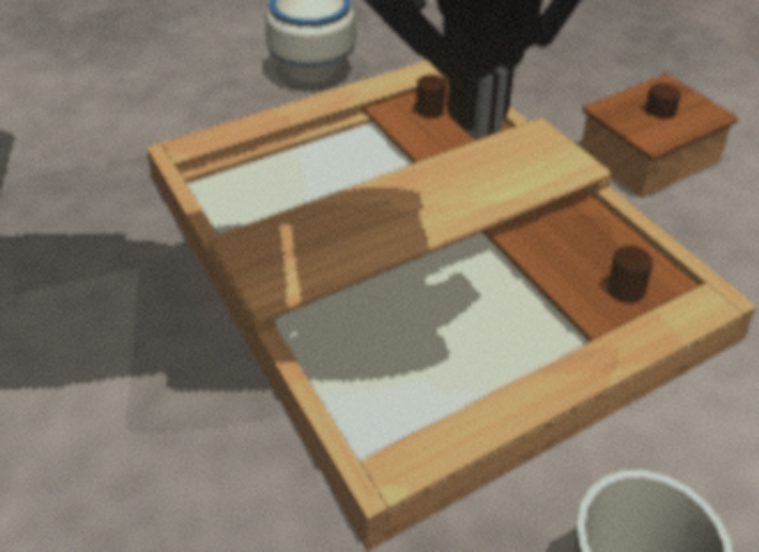

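The cover is up to the far wall at both ends with no paints showing, and the flask at (612,130) in the scene crop hasn't moved. One numeric check before handing in.

```bash
python3 -c "
from clk import *
z('side',(432,83),(631,256));z('scene',(441,170),(119,191))
ctrl.finish_job()"
```

```text
side world [0.6085 0.1272] local [0.0814 0.1088]
side world [ 0.6192 -0.0979] local [ 0.0822 -0.1166]
scene world [0.6105 0.1329] local [0.0835 0.1144]
scene world [ 0.6226 -0.0945] local [ 0.0857 -0.1133]
the job is handed in; nothing more can be done
```

I slid the cover fully shut by pushing the left and right knobs in turn with closed fingers. I then pressed each end against the far wall, backed the arm clear and handed the job in at about 13.5 s.

- **Shut position:** In the last pictures the left knob is at case x of about 81 to 84 mm and the right at about 82 to 86 mm. Shut is 83 mm and the limit is 71 mm. The scene camera read 2 to 4 mm further along than the side camera, within what I'd expect from calibration and from picking pixels by eye.
- **At the wall:** On the final pushes the knobs stopped moving and the force rose, to about 18 N on the left and 11 N on the right.
- **Cover and flask:** The cover looks flat in its tracks; I did not measure the knob heights separately. The flask looks unmoved, judged by eye in the pictures rather than measured.
- **Arm:** It was clear of everything, with the tool 19 cm up.

No check failed.

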